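# Step the bench supply up four clicks and press the output button

### The arm

A 6-joint arm with a two-finger parallel gripper is mounted at the origin on the work surface. World frame = base frame: x ahead of the robot, y to its left, z up, the work surface at z = 0. Lengths are in mm, angles in rad, forces in N, time in s.
With the tool pointing down it reaches from about 275 to 750 mm from the base axis. Payload 10.2 kg.
Tool frame: the origin (TCP) lies between the finger pads; the fingertips stand 17 mm ahead of it and the grasp point (between the pads) lies 2 mm behind it (tips_ahead is the distance from the TCP to the fingertips, in mm); z points along the fingers, y is the line along which they close (so a half turn about z gives the same grasp; the last joint's range is limited). The gripper opens to 85 mm and grips with 20 to 120 N. Pads are 22 mm wide; open, the fingers measure 114 mm over their backs; the gripper's body (76 mm by 85 mm) begins 54 mm behind the grasp point. The pads swing forward as they close: fully open they stand 13 mm farther back than shut.
Start: joints at [-1.47, 0.313, 1.498, -0, 1.331, -0.223], TCP at [167.027, -497.728, 248.294] pointing down, gripper open.
Joint ranges: [-2.94, 2.94], [-0.97, 2.17], [0.19, 2.56], [-1.23, 4.37], [0.02, 3.11], [-2.88, 2.88]. Speed limits (rad/s): [2.39, 2.39, 3.01, 3.14, 3.14, 3.14].

### API

Orientations are given as a unit quaternion [w, x, y, z].
In Python, from rig import sense, capture, finish_job, boxes_of, tips_ahead gives the robot as it stands.
- The arm moves only by the tool drive_tool, never from a script. Its argument "commands" is text: rows parted by semicolons, each of 7 numbers parted by spaces: the shift along the world's x, y, z in units of 0.1 m (1.0 is 0.1 m), then the turn, a rotation vector about the world's x, y, z in units of pi/4 rad (1.0 is pi/4 rad), then the opening in per cent of the stroke, from 0 (shut) to 100 (fully open). A call has 1 to 20 rows; each row shifts and turns the commanded pose from where the row before left it; what a row does not reach is not made up. A row lasts 1/12 s, in which the tool goes at most 41.7 mm and 7.16 degrees, less where a joint would pass 70% of its speed; a pose out of reach is approached as far as the arm can. A call with a number of a shift or a turn outside -1 to 1 is refused whole. A call with a gripper value outside its range is refused whole. The fingers move at their own pace and stop on an object; "force" is the grip in N (left out, the last holds). Time passes only in rows, so rows that do not move let the fingers close. It gives the time, the measured TCP pose, the force, the opening and the grip force at its end, in the units of the state.
- sense(): the state, without advancing time (a new reading comes with each control period).
- capture(name): name is "side" or "top"; returns a dict with "pixels" (480x640x3 uint8, blue, green, red), "fov_y" (degrees; the focal length in pixels is half the picture's height over the tangent of half this angle, whatever the lens; pixels are square), "cx", "cy" (the principal point, pixels), "position" and "attitude" of the camera in the world. Camera axes: x right, y down, z forward; pixel columns grow to the right and rows downward; lengths in mm; the calibration is good to about 2 mm. A picture is of the moment at which its call begins. There is no depth.
- finish_job(): hands the job in; it is judged then, once.
Trained networks look in a picture, given as the dict that the camera call returned (one of the last four; its "shot" number tells which), for a name from the list of things; names that differ only in an ending like _2 or _b are one class to them, and where a whole thing is asked for, a point or a joint stands for the part that bears it (a point fixed in the world has none). Each returns a list of dicts, best first, with "confidence" (0 to 1); they miss things now and then, are a little off and sometimes report something else, mostly with a low value. They report only what shows in the picture. A call takes as long as a camera call. They do not tell look-alikes from the thing itself.
- boxes_of(picture, name): "position" ([column, row] in pixels, amid what is visible of it).
The state is a dict: "time_s": time; "joints": joint angles; "dq": joint speeds; "tau": joint torques, N m; "eef_pos": TCP position; "ee_rot": TCP orientation; "force": force on the tool from outside, world axes, zero at the start; "wrist_torque": the same for the moment, N m; "grip_width": opening from 0.0 (shut) to 1.0 (fully open); "grip_force": force on a finger pad.
Only numpy, scipy, OpenCV 4.12 (cv2) and the standard library are available. Lean on these libraries where they do the work, as an engineer would, in place of code of your own. Each camera call takes 0.05 s, during which the arm holds its last target. There are 200 camera calls.

### The job

Set the bench supply four steps higher: with a fingertip, push the pointer arm of its large dial clockwise (seen from above) by exactly four clicks from where it stands and leave it resting in that stop. Then press the button on the small switch box fully down with a fingertip and let it come up again. Push gently, do not pinch the dial, and leave the small trim knob and the loose things on the bench where they are.

Things in the scene. Friction and masses are not known exactly. Their poses are not given: they have to be found in the camera images.
- supply: Grey metal bench supply with the dial on its level lid: a box 190 (x) x 170 (y) x 85 mm, fixed to the table, left or right of the middle. Origin at the centre of its underside; its x axis points roughly away from the robot (turned up to 0.3 rad). The dial's axis is 22 mm from the centre towards +x; two binding posts 19 mm high stand on the lid at the near left
- dial_axis (a point): Point on the vertical turning axis of the large black pointer dial, 35 mm above the supply's lid: level with the top of the pointer arm. The dial is a disc 84 mm across whose top is 9 mm above the lid, with a round hub (26 mm across, top 43 mm above the lid) and one pointer arm from the hub to the rim
- pointer_tip (a point): Outer end of the dial's pointer arm, on its centre line and at its top, 42 mm from the dial axis. The arm is 12 mm wide and reaches from the disc (9 mm above the lid) to 35 mm above the lid; a thin white line runs along its top. With the dial at 0 it points 70 degrees to the left of the supply's x axis
- dial (a joint): Angle of the dial, rad; grows clockwise seen from above. Click stops every 20 degrees (0.349 rad) from 0 to 3.142, hard ends just outside; it starts resting in one of the first four. A sprung ball holds it: pushing the arm near its end takes about 2 to 4 N, and once 10 degrees past a stop it snaps on by itself into the next
- trim (a joint): Angle in rad of the small round trim knob (22 mm across, 19 mm high) on the supply's lid at the near right corner, 0 at the start; turns easily either way. To be left alone
- trim_top (a point): Centre of the top of the small trim knob
- output_top (a point): Centre of the top face of the output push button: a round grey cap, 32 mm across, standing 10 mm out of a black round housing (48 mm across), in the middle of the lid of the small plastic switch box (110 x 100 x 55 mm, fixed to the table). It is pressed straight down
- output (a joint): Travel of the output button in m: 0 up, 0.006 fully down (takes 4 N); it springs up again when let go
- tape: Loose bystander, to be left alone: roll of brown tape lying flat, 60 mm across, 18 mm high, between the two boxes. Origin at the centre of its underside
- screwdriver: Loose bystander, to be left alone: loose screwdriver, 170 mm long, lying crosswise between the robot and the boxes, 26 mm high. Origin at the centre of its underside (its handle at -x)
- cutters: Loose bystander, to be left alone: red-handled side cutters, about 115 mm long, 10 mm high, lying beyond the boxes. Origin at the centre of its underside
- fan: Loose bystander, to be left alone: grey square cooling fan, 80 x 80 x 25 mm, lying far left. Origin at the centre of its underside
- module: Loose bystander, to be left alone: perforated metal power module, 100 x 80 x 38 mm, far right. Origin at the centre of its underside
- spool: Loose bystander, to be left alone: wire spool standing on end, 58 mm across, 50 mm high, at the left. Origin at the centre of its underside
- cup: Loose bystander, to be left alone: white plastic cup, 70 mm across, 70 mm high, at the right. Origin at the centre of its underside
Mind the look-alikes: they are no part of the job. Leave any brown or green look-alike of the part that bears output_top alone.

How it is judged:
By the outcome, as a careful person would: the job done as asked, in the order asked, and still so for the second after the job is handed in, with the robot touching nothing.
It also fails if it takes over 61 s, if anything falls off the work surface, if the arm or the gripper's body presses on something with over 40 N, if the wrist force passes 120 N, or if a joint passes its speed limit or range.

## Working session

There is one attempt and no reset: what is moved stays moved. The work goes in short steps, Python scripts to look and compute and a tool call to move; the robot and the scene stay as the last step left them, time stands still between calls to the robot, and variables do not carry over. Pictures are saved under pics/ and viewed, at most 10 in all, crops included, and the job is handed in when it is done.

Besides the shell and the picture viewer there is one more tool, called after ">>>" in YAML: its name, and indented under it one key for each argument. drive_tool: Moves the arm, as the interface text tells. Shifts and turns lie within -1 to 1; 1 stands for 0.1 m of shift or pi/4 rad of turn. Its arguments: {"type":"object","properties":{"commands":{"type":"string"},"force":{"type":"number"}},"required":["commands"]}

```bash
mkdir -p pics
cat > h.py <<'E'
import numpy as np, cv2
from rig import *
def rot(p):
    a=np.array(p["attitude"],float)
    if a.shape==(3,3): return a
    from scipy.spatial.transform import Rotation as R
    return R.from_quat(a,scalar_first=True).as_matrix()
def foc(p): return 240/np.tan(np.radians(p["fov_y"])/2)
def onz(p,uv,z):
    f=foc(p); d=rot(p)@np.array([(uv[0]-p["cx"])/f,(uv[1]-p["cy"])/f,1])
    c=np.array(p["position"],float); return c+d*(z-c[2])/d[2]
def proj(p,X):
    f=foc(p); q=rot(p).T@(np.array(X,float)-np.array(p["position"]))
    return np.array([p["cx"]+f*q[0]/q[2],p["cy"]+f*q[1]/q[2]])
E
python3 - <<'E'
from h import *
Z=dict(supply=85,dial_axis=120,pointer_tip=120,trim_top=104,output_top=65,tape=18,screwdriver=13)
for n in("top","side"):
    p=capture(n); cv2.imwrite(f"pics/{n}0.png",p["pixels"])
    print(n,p["fov_y"],p["cx"],p["cy"],p["position"],p["attitude"])
    for k,z in Z.items():
        for b in boxes_of(p,k)[:3]: print(k,np.round(b["position"]),round(b["confidence"],2),np.round(onz(p,b["position"],z)))
print(sense())
E
```

```text
top 55.16611141403709 325.2985530001556 233.368386306097 [ 362.56677521   -9.1186575  1317.1516433 ] [ 0.0673446  -0.69810086  0.71000833 -0.06330919]
supply [388. 245.] 0.8 [ 558. -173.   85.]
dial_axis [260. 233.] 0.68 [591. 168. 120.]
dial_axis [392. 235.] 0.6 [ 579. -180.  120.]
pointer_tip [389. 233.] 0.69 [ 586. -172.  120.]
output_top [284. 170.] 0.59 [782. 111.  65.]
output_top [263. 233.] 0.4 [602. 170.  65.]
tape [322. 230.] 0.61 [617.   6.  18.]
tape [389. 233.] 0.47 [ 605. -186.   18.]
side 56.476685815388045 323.11332840976524 240.23763825670048 [375.03429944 746.81482021 709.9512917 ] [ 0.05053639 -0.12405436  0.88869258 -0.43849981]
supply [343. 222.] 0.87 [ 552. -124.   85.]
supply [409. 180.] 0.55 [ 422. -376.   85.]
supply [386. 264.] 0.44 [428.   3.  85.]
dial_axis [335. 203.] 0.62 [ 578. -145.  120.]
pointer_tip [334. 205.] 0.56 [ 579. -136.  120.]
output_top [214. 267.] 0.74 [787.  98.  65.]
output_top [283. 307.] 0.48 [604. 168.  65.]
output_top [374. 334.] 0.45 [419. 184.  65.]
tape [295. 272.] 0.74 [630.  12.  18.]
tape [387. 267.] 0.69 [429. -66.  18.]
tape [409. 179.] 0.6 [ 428. -501.   18.]
screwdriver [387. 266.] 0.96 [430. -76.  13.]
screwdriver [342. 181.] 0.43 [ 625. -434.   13.]
{'time_s': 0.8, 'joints': array([-1.47041546e+00,  3.12874565e-01,  1.49769200e+00,  3.61042193e-05,
        1.33100376e+00, -2.23398629e-01]), 'dq': array([ 5.72350827e-04,  7.21812303e-05, -1.31726352e-03,  4.56282083e-04,
        1.33806078e-03,  4.33860447e-04]), 'tau': array([-8.41979854e-04, -4.12145054e+01, -2.59888762e+01, -2.40628615e-04,
        5.24304196e-04,  1.29356089e-06]), 'eef_pos': array([ 167.02793013, -497.7306317 ,  248.31021295]), 'ee_rot': array([1.22197311e-05, 9.86925141e-01, 1.61179298e-01, 1.68162899e-05]), 'force': array([ 0.29479123, -0.15545236,  0.23154676]), 'wrist_torque': array([ 0.05464766, -0.04568165, -0.01335133]), 'grip_force': 0.0, 'grip_width': 1.0025418504964378}
```

Run:
```python
import cv2,numpy as np
t=cv2.imread("pics/top0.png");s=cv2.imread("pics/side0.png")
cv2.imwrite("pics/a.png",t[100:380,130:530].repeat(2,0).repeat(2,1))
a=cv2.resize(t[185:295,330:450],(600,550),interpolation=cv2.INTER_CUBIC)
cv2.imwrite("pics/b.png",a)
```

```text
(no output)
```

View pics/a.png

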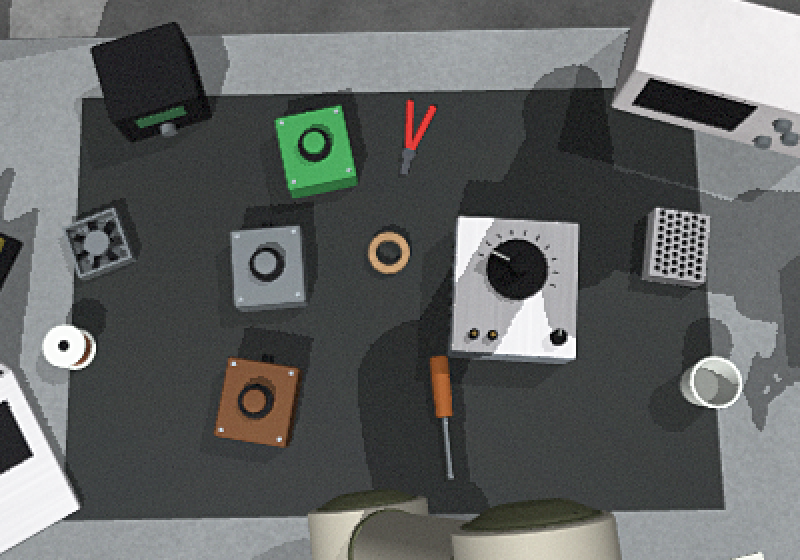

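View pics/b.png

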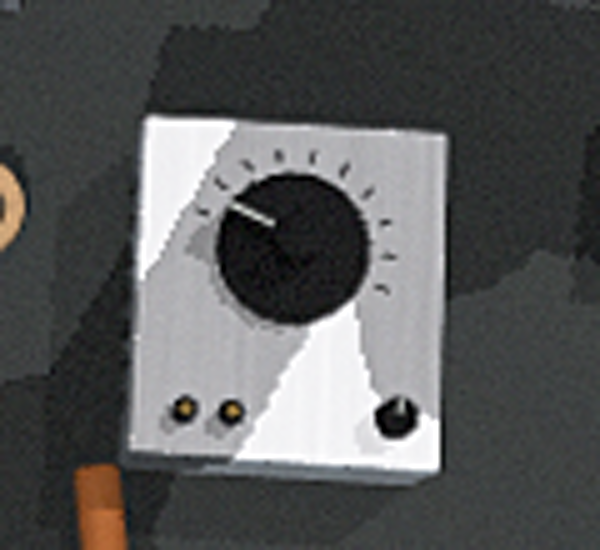

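View pics/side0.png

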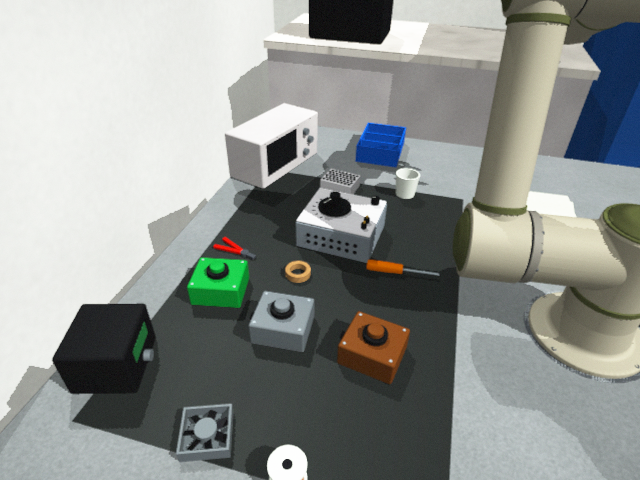

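The top view shows the supply with its dial at px (388,235) and the pointer aiming up-left. There are three push-button boxes in the top view: grey (263,233), green (287,172) and brown (258,300). The grey one with the grey cap fits the description; the other two are the look-alikes.

Run:
```python
from h import *
p=capture("top");s=capture("side")
full=lambda u:np.array([330+(u[0]+.5)/5-.5,185+(u[1]+.5)/5-.5])
c=onz(p,full((293,248)),94); print("disc",c)
ticks=[(203,212),(222,183),(247,163),(279,155),(313,156),(342,169),(370,191),(386,222),(389,257),(381,290)]
T=np.array([onz(p,full(t),85) for t in ticks])
A=np.c_[2*T[:,:2],np.ones(10)];q=np.linalg.lstsq(A,(T[:,:2]**2).sum(1),rcond=None)[0];print("tick circle",q[:2],np.sqrt(q[2]+q[:2]@q[:2]))
print("tick az",np.degrees(np.arctan2(T[:,1]-c[1],T[:,0]-c[0])))
a,b=onz(p,full((233,204)),120),onz(p,full((275,225)),120)
print("line",a,b,np.degrees(np.arctan2(*(a-b)[1::-1])),"from c",np.degrees(np.arctan2(*(a-c)[1::-1])),np.linalg.norm((a-c)[:2]))
co=[onz(p,full(u),85) for u in((144,116),(447,133),(440,472),(131,457))]; print("lid",co, np.mean(co,0))
e=[np.degrees(np.arctan2(*(x-y)[1::-1])) for x,y in((co[0],co[3]),(co[1],co[2]))];print("yaw",e)
print("trim",onz(p,full((397,415)),104))
# button
print("button", onz(p,(263.5,231.5),65), proj(s,onz(p,(263.5,231.5),65)))
cv2.imwrite("pics/c.png",np.hstack([cv2.resize(p["pixels"][200:270,230:300],(400,400),interpolation=2),cv2.resize(s["pixels"][270:350,240:320],(400,400),interpolation=2)]))
cv2.imwrite("pics/d.png",cv2.resize(s["pixels"][175:265,290:400],(770,600),interpolation=2))
```

```text
disc [ 586.28532733 -174.07861306   94.        ]
tick circle [ 588.07763592 -175.37388807] 52.60572200257284
tick az [  64.45368463   43.17164763   23.99830427    4.59546201  -15.16418792
  -33.46056433  -53.83640234  -73.8788673   -94.56871584 -114.99873031]
line [ 605.8611607  -139.70155047  120.        ] [ 594.10047513 -161.54694518  120.        ] 61.70375679726866 from c 60.340883138665916 39.56002635397361
lid [array([663.32497296, -96.32265177,  85.        ]), array([ 650.71829027, -262.53877843,   85.        ]), array([ 464.74196412, -248.80263102,   85.        ]), array([475.55854375, -83.81537845,  85.        ])] [ 563.58594278 -172.86985992   85.        ]
yaw [np.float64(-3.8108884435151387), np.float64(-4.224176379508789)]
trim [ 493.65650465 -223.98647361  104.        ]
button [605.29679564 167.69578226  65.        ] [282.20308545 306.80426837]
```

View pics/c.png

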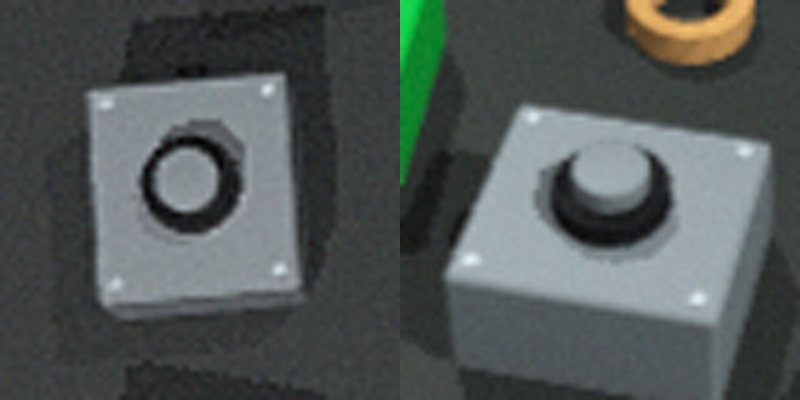

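The crop confirms it: the grey box has a grey cap at top px (262.5,231.5) and side px (282,304). The pointer's azimuth is about 61–66°, which matches the first stop (dial at 0). I'm now moving above the counter-clockwise side of the arm with the fingers shut.

>>> drive_tool:
  commands: "0.204 0.183 0 0 0 0.153 0;0.204 0.183 0 0 0 0.153 0;0.204 0.183 0 0 0 0.153 0;0.204 0.183 0 0 0 0.153 0;0.204 0.183 0 0 0 0.153 0;0.204 0.183 0 0 0 0.153 0;0.204 0.183 0 0 0 0.153 0;0.204 0.183 0 0 0 0.153 0;0.204 0.183 0 0 0 0.153 0;0.204 0.183 0 0 0 0.153 0;0.204 0.183 0 0 0 0.153 0;0.204 0.183 0 0 0 0.153 0;0.204 0.183 0 0 0 0.153 0;0.204 0.183 0 0 0 0.153 0;0.204 0.183 0 0 0 0.153 0;0.204 0.183 0 0 0 0.153 0;0.204 0.183 0 0 0 0.153 0;0.204 0.183 0 0 0 0.153 0;0.204 0.183 0 0 0 0.153 0;0.204 0.183 0 0 0 0.153 0"
  force: 20

```text
time_s: 2.57
eef_pos: [575.9, -130.6, 248.3]
ee_rot: [0.0, 0.203, 0.979, -0.0]
force: [-0.1, 0.3, 0.3]
grip_width: -0.001
grip_force: 0.0
```

Run:
```python
from h import *
st=sense();q=st["ee_rot"];print(st["eef_pos"],"psi",np.degrees(2*np.arctan2(q[2],q[1])),q,st["joints"],st["grip_width"],st["force"],tips_ahead() if callable(tips_ahead) else tips_ahead)
s=capture("side");p=capture("top")
# triangulate cap, fit
from scipy.optimize import least_squares
r=least_squares(lambda X:np.r_[proj(p,X)-[262.5,231.5],proj(s,X)-[282.2,304.4]],[605,168,65]);print("cap",r.x,r.fun)
cv2.imwrite("pics/e.png",cv2.resize(s["pixels"][150:260,280:420],(762,600),interpolation=2))
```

```text
[ 575.93738139 -130.60575693  248.2733032 ] psi 156.6007175736468 [ 1.22873585e-05  2.02781163e-01  9.79224080e-01 -1.57458888e-05] [-4.21215950e-01  4.59134170e-01  1.28811935e+00 -2.58634420e-05
  1.39430836e+00 -1.58361322e+00] -0.0008639829454350881 [-0.08676912  0.32051194  0.28114476] 17.0
cap [604.14818143 169.32519747  73.60695855] [-0.02877037 -0.16718787  0.1167672   0.02980725]
```

View pics/e.png

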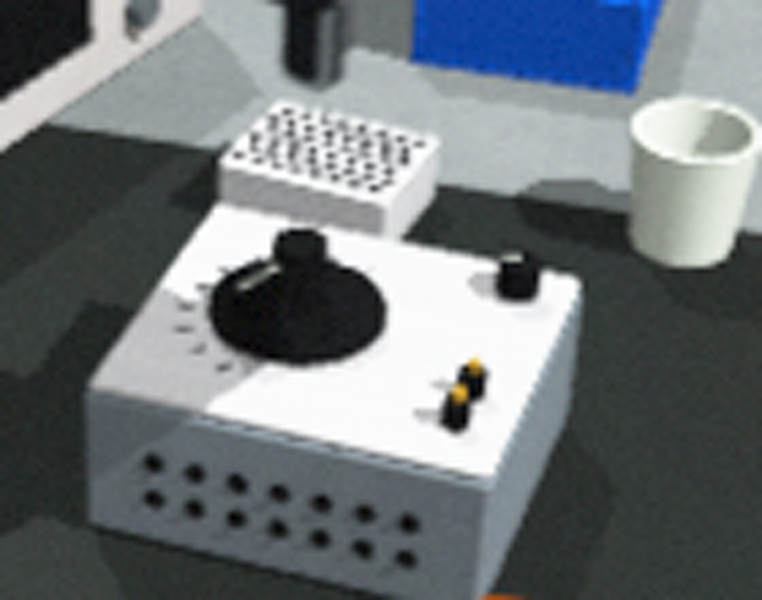

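Run:
```python
from h import *
s=capture("side");k=762/140
full=lambda u:np.array([280+(u[0]+.5)/k-.5,150+(u[1]+.5)*110/600-.5])
for a in range(-14,90,20):
    f=lambda r,z:np.array([586.5+r*np.cos(np.radians(a)),-174.5+r*np.sin(np.radians(a)),z])
    print(a,[np.round((proj(s,X)-[280,150])*k) for X in(f(18,120),f(42,120),f(52,85))])
u,v=onz(s,full((238,288)),120),onz(s,full((283,264)),120);print(u,v,np.degrees(np.arctan2(*(u-v)[1::-1])))
p=capture("top")
print([proj(p,[586.5+42*np.cos(t),-174.5+42*np.sin(t),120]) for t in np.radians([66,46,26])])
cv2.imwrite("pics/f.png",cv2.resize(p["pixels"][205:265,358:418],(600,600),interpolation=2))
```

```text
-14 [array([263., 242.]), array([218., 228.]), array([199., 285.])]
6 [array([259., 249.]), array([207., 243.]), array([185., 305.])]
26 [array([259., 256.]), array([207., 260.]), array([185., 327.])]
46 [array([264., 263.]), array([219., 277.]), array([198., 347.])]
66 [array([273., 269.]), array([240., 291.]), array([224., 365.])]
86 [array([286., 273.]), array([269., 300.]), array([259., 377.])]
[ 606.44714277 -139.85261907  120.        ] [ 592.21805811 -165.10246846  120.        ] 60.59737228295422
[array([374.88707854, 226.26336973]), array([377.78859739, 221.75774041]), array([382.09839627, 218.53368193])]
```

View pics/f.png

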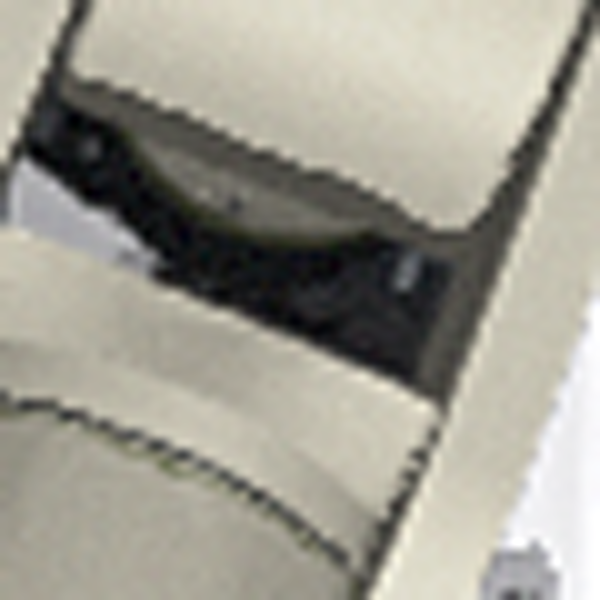

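The side view shows the pointer tip at crop px (238,288), against (240,291) predicted for azimuth 66°, so the dial starts at stop 0. The arm blocks the dial in the top view. I'm descending beside the pointer.

>>> drive_tool:
  commands: "0 0 -0.2 0 0 0 0;0 0 -0.2 0 0 0 0;0 0 -0.2 0 0 0 0;0 0 -0.2 0 0 0 0;0 0 -0.2 0 0 0 0;0 0 -0.15 0 0 0 0;0 0 -0.1 0 0 0 0;0 0 -0.03 0 0 0 0;0 0 0 0 0 0 0"

```text
time_s: 3.52
eef_pos: [574.7, -132.2, 120.2]
ee_rot: [-0.0, 0.206, 0.978, 0.0]
force: [1.1, -0.2, -0.4]
grip_width: -0.001
grip_force: 0.0
```

```bash
cat > plan.py <<'E'
import numpy as np,sys
from h import sense
# arc: arm azimuth a, finger centre r along arm, 17 mm ccw; list rows to arm azimuths given
C=np.array([586.5,-174.5]);r=34
def pt(a,off=17):
    a=np.radians(a);return C+r*np.array([np.cos(a),np.sin(a)])+off*np.array([-np.sin(a),np.cos(a)])
st=sense();P=st["eef_pos"][:2];q=st["ee_rot"];psi=np.degrees(2*np.arctan2(q[2],q[1]))
print("pos",st["eef_pos"],"psi",psi,"F",st["force"],"u(y az)",psi-90)
d=P-C;a=np.degrees(np.arctan2(d[1],d[0]));print("r",np.hypot(*d),"contact arm az",a-np.degrees(np.arctan2(17,np.sqrt(d@d-17**2))))
if len(sys.argv)>1:
  p=P;ps=psi
  for t in map(float,sys.argv[1:]):
    n=pt(t);nt=(t+90-ps+180)%360-180;print(t,"shift",np.round((n-p)/100,3),"turn",round(nt/45,3));p=n;ps=t+90
E
python3 plan.py 65 55 45 35 25 15 5 -5 -8 -10
```

```text
pos [ 574.67524698 -132.19568799  120.15214904] psi 156.18132560540496 F [ 1.14523203 -0.16155054 -0.35752861] u(y az) 66.18132560540496
r 43.92584203382246 contact arm az 82.84760648891844
65.0 shift [ 0.108 -0.043] turn -0.026
55.0 shift [ 0.066 -0.004] turn -0.222
45.0 shift [ 0.064 -0.015] turn -0.222
35.0 shift [ 0.061 -0.026] turn -0.222
25.0 shift [ 0.055 -0.037] turn -0.222
15.0 shift [ 0.048 -0.046] turn -0.222
5.0 shift [ 0.039 -0.053] turn -0.222
-5.0 shift [ 0.03  -0.059] turn -0.222
-8.0 shift [ 0.007 -0.019] turn -0.067
-10.0 shift [ 0.004 -0.013] turn -0.044
```

>>> drive_tool:
  commands: "0.027 -0.011 0 0 0 -0.007 0;0.027 -0.011 0 0 0 -0.007 0;0.027 -0.011 0 0 0 -0.006 0;0.027 -0.010 0 0 0 -0.006 0;0.016 -0.001 0 0 0 -0.055 0;0.016 -0.001 0 0 0 -0.055 0;0.017 -0.001 0 0 0 -0.056 0;0.017 -0.001 0 0 0 -0.056 0;0 0 0 0 0 0 0"

```text
time_s: 4.27
eef_pos: [592.8, -136.5, 120.5]
ee_rot: [0.0, 0.301, 0.954, -0.0]
force: [0.1, 0.1, 0.6]
grip_width: -0.001
grip_force: 0.0
```

```bash
python3 plan.py 45
```

```text
pos [ 592.76829769 -136.5063936   120.49773251] psi 144.99424093241998 F [0.05614354 0.11985822 0.63033627] u(y az) 54.994240932419984
r 38.507215984342736 contact arm az 54.43349093937809
45.0 shift [ 0.058 -0.019] turn -0.222
```

Run:
```python
from h import *
s=capture("side")
cv2.imwrite("pics/g.png",cv2.resize(s["pixels"][150:260,280:420],(762,600),interpolation=2))
```

```text
(no output)
```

View pics/g.png

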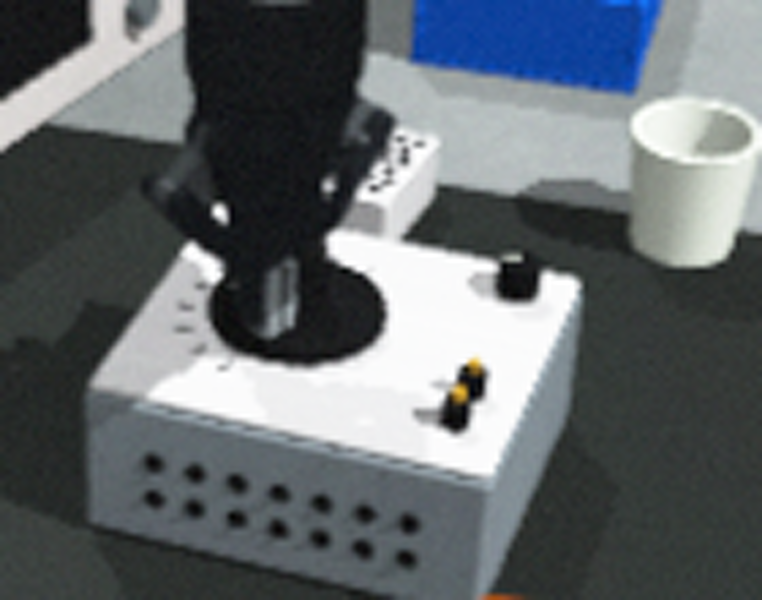

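The fingertip is at crop px (280,335) and hides the pointer. Near-zero force suggests the dial has already snapped on. I'll feel for the next contact in small steps.

>>> drive_tool:
  commands: "0.015 -0.005 0 0 0 -0.055 0;0.015 -0.005 0 0 0 -0.055 0;0.014 -0.005 0 0 0 -0.056 0;0.014 -0.004 0 0 0 -0.056 0;0.015 -0.006 0 0 0 -0.055 0"

```text
time_s: 4.73
eef_pos: [599.7, -138.6, 120.3]
ee_rot: [-0.0, 0.402, 0.916, 0.0]
force: [-4.2, 5.1, 1.5]
grip_width: -0.002
grip_force: 2.8
```

>>> drive_tool:
  commands: "0.015 -0.006 0 0 0 -0.055 0"

```text
time_s: 4.82
eef_pos: [600.7, -138.7, 120.3]
ee_rot: [-0.001, 0.422, 0.907, 0.0]
force: [-5.0, 4.0, 3.6]
grip_width: 0.004
grip_force: 3.3
```

>>> drive_tool:
  commands: "0.015 -0.007 0 0 0 -0.055 0"

```text
time_s: 4.9
eef_pos: [602.3, -139.3, 120.3]
ee_rot: [-0.001, 0.441, 0.897, 0.0]
force: [-3.1, 3.6, 2.6]
grip_width: 0.006
grip_force: 2.5
```

>>> drive_tool:
  commands: "0.015 -0.007 0 0 0 -0.055 0"

```text
time_s: 4.98
eef_pos: [604.0, -140.3, 120.4]
ee_rot: [-0.001, 0.46, 0.888, 0.0]
force: [-1.8, 3.2, 0.5]
grip_width: -0.002
grip_force: 1.7
```

```bash
python3 plan.py 35 25 15
```

```text
pos [ 604.04464012 -140.27153108  120.35524578] psi 125.18351356201607 F [-1.75618297  3.20679079  0.54768562] u(y az) 35.183513562016074
r 38.46300146629113 contact arm az 36.6309952349094
35.0 shift [ 0.006 -0.008] turn -0.004
25.0 shift [ 0.055 -0.037] turn -0.222
15.0 shift [ 0.048 -0.046] turn -0.222
```

>>> drive_tool:
  commands: "0.013 -0.010 0 0 0 -0.04 0;0.013 -0.010 0 0 0 -0.055 0"

```text
time_s: 5.15
eef_pos: [607.0, -142.5, 120.4]
ee_rot: [-0.0, 0.493, 0.87, 0.0]
force: [0.2, 3.2, 0.0]
grip_width: 0.002
grip_force: 1.0
```

>>> drive_tool:
  commands: "0.014 -0.009 0 0 0 -0.055 0;0.014 -0.009 0 0 0 -0.055 0"

```text
time_s: 5.32
eef_pos: [609.9, -144.7, 120.4]
ee_rot: [0.0, 0.53, 0.848, 0.0]
force: [-0.1, -0.1, 0.4]
grip_width: -0.003
grip_force: 0.3
```

>>> drive_tool:
  commands: "0.007 -0.007 0 0 0 -0.02 0;0.012 -0.011 0 0 0 -0.055 0"

```text
time_s: 5.48
eef_pos: [611.3, -145.6, 120.3]
ee_rot: [-0.001, 0.554, 0.832, 0.0]
force: [-4.7, 8.1, 2.9]
grip_width: -0.001
grip_force: 4.4
```

>>> drive_tool:
  commands: "0.012 -0.011 0 0 0 -0.055 0"

```text
time_s: 5.57
eef_pos: [612.4, -146.5, 120.3]
ee_rot: [-0.001, 0.573, 0.82, 0.001]
force: [-2.7, 3.5, 3.1]
grip_width: 0.002
grip_force: 2.7
```

>>> drive_tool:
  commands: "0.012 -0.011 0 0 0 -0.055 0"

```text
time_s: 5.65
eef_pos: [613.8, -147.9, 120.4]
ee_rot: [-0.001, 0.59, 0.807, 0.0]
force: [-1.1, 3.4, 2.6]
grip_width: 0.002
grip_force: 1.5
```

```bash
python3 plan.py 15 5 -5
```

```text
pos [ 613.7772342  -147.85004846  120.35423191] psi 107.65130214612672 F [-1.11979874  3.3981958   2.64249063] u(y az) 17.651302146126724
r 38.13485836578817 contact arm az 17.859902481201082
15.0 shift [ 0.012 -0.014] turn -0.059
5.0 shift [ 0.039 -0.053] turn -0.222
-5.0 shift [ 0.03  -0.059] turn -0.222
```

>>> drive_tool:
  commands: "0.012 -0.014 0 0 0 -0.059 0;0.010 -0.013 0 0 0 -0.055 0;0.010 -0.013 0 0 0 -0.055 0"

```text
time_s: 5.9
eef_pos: [617.3, -152.5, 120.4]
ee_rot: [0.0, 0.643, 0.766, 0.0]
force: [0.8, 1.5, -0.5]
grip_width: -0.001
grip_force: 0.6
```

>>> drive_tool:
  commands: "0.010 -0.013 0 0 0 -0.056 0"

```text
time_s: 5.98
eef_pos: [618.4, -154.0, 120.4]
ee_rot: [0.0, 0.659, 0.752, 0.0]
force: [0.2, -0.8, 0.6]
grip_width: -0.003
grip_force: 0.1
```

>>> drive_tool:
  commands: "0.009 -0.014 0 0 0 -0.056 0"

```text
time_s: 6.07
eef_pos: [619.1, -155.1, 120.3]
ee_rot: [-0.0, 0.676, 0.737, 0.0]
force: [-0.5, 5.0, 2.0]
grip_width: -0.002
grip_force: 2.8
```

>>> drive_tool:
  commands: "0.008 -0.015 0 0 0 -0.055 0"

```text
time_s: 6.15
eef_pos: [619.8, -155.8, 120.3]
ee_rot: [-0.001, 0.691, 0.722, 0.001]
force: [-0.7, 7.6, 2.0]
grip_width: 0.002
grip_force: 3.9
```

>>> drive_tool:
  commands: "0.008 -0.015 0 0 0 -0.055 0"

```text
time_s: 6.23
eef_pos: [620.6, -157.2, 120.3]
ee_rot: [-0.001, 0.707, 0.707, 0.001]
force: [-1.5, 5.1, 1.9]
grip_width: -0.003
grip_force: 2.5
```

```bash
python3 plan.py -5 -8
```

```text
pos [ 620.60360519 -157.18605725  120.31336909] psi 90.05875198972957 F [-1.50444753  5.107476    1.92176695] u(y az) 0.058751989729572074
r 38.2469410617194 contact arm az 0.5262202677882435
-5.0 shift [ 0.012 -0.033] turn -0.112
-8.0 shift [ 0.007 -0.019] turn -0.067
```

>>> drive_tool:
  commands: "0.006 -0.016 0 0 0 -0.056 0"

```text
time_s: 6.32
eef_pos: [621.4, -159.1, 120.4]
ee_rot: [-0.001, 0.722, 0.692, 0.001]
force: [1.3, 3.3, 0.2]
grip_width: 0.001
grip_force: 2.1
```

>>> drive_tool:
  commands: "0.006 -0.017 0 0 0 -0.056 0"

```text
time_s: 6.4
eef_pos: [622.1, -161.0, 120.4]
ee_rot: [-0.0, 0.737, 0.676, 0.0]
force: [0.3, 2.8, 0.2]
grip_width: 0.002
grip_force: 1.3
```

>>> drive_tool:
  commands: "0.005 -0.014 0 0 0 -0.05 0;0 0 0 0 0 0 0"

```text
time_s: 6.57
eef_pos: [622.5, -163.3, 120.4]
ee_rot: [0.0, 0.75, 0.661, 0.0]
force: [0.6, -0.6, -1.1]
grip_width: 0.001
grip_force: 0.0
```

```bash
python3 plan.py -5 -8
```

```text
pos [ 622.50310517 -163.25923253  120.37363921] psi 82.76762842027262 F [ 0.59900639 -0.55367347 -1.12265268] u(y az) -7.232371579727385
r 37.7170841325143 contact arm az -9.450921992259882
-5.0 shift [-0.007  0.027] turn 0.05
-8.0 shift [ 0.007 -0.019] turn -0.067
```

The force dropped to zero, so the dial has snapped into the fourth stop. I'm backing off, lifting and going over to the grey button.

>>> drive_tool:
  commands: "0 0.05 0 0 0 0 0;0 0.05 0 0 0 0 0;0 0 0.2 0 0 0 0;0 0 0.2 0 0 0 0;0 0 0.2 0 0 0 0;0 0 0.1 0 0 0 0;-0.014 0.248 0 0 0 0 0;-0.014 0.248 0 0 0 0 0;-0.014 0.248 0 0 0 0 0;-0.014 0.248 0 0 0 0 0;-0.014 0.248 0 0 0 0 0;-0.014 0.248 0 0 0 0 0;-0.014 0.248 0 0 0 0 0;-0.014 0.248 0 0 0 0 0;-0.014 0.248 0 0 0 0 0;-0.014 0.248 0 0 0 0 0;-0.014 0.248 0 0 0 0 0;-0.014 0.248 0 0 0 0 0;-0.014 0.248 0 0 0 0 0;0 0 0 0 0 0 0"

```text
time_s: 8.23
eef_pos: [603.1, 173.5, 189.8]
ee_rot: [-0.001, 0.749, 0.663, 0.0]
force: [0.2, -0.3, 0.1]
grip_width: -0.0
grip_force: 0.0
```

Run:
```python
from h import *
p=capture("top");s=capture("side")
cv2.imwrite("pics/h.png",np.hstack([cv2.resize(p["pixels"][185:295,330:450],(400,367),interpolation=2),cv2.resize(s["pixels"][170:240,300:380],(400,367),interpolation=2)]))
for b in boxes_of(s,"output_top")[:3]:print(b)
print(sense()["eef_pos"])
```

```text
{'position': [217.3, 267.4], 'confidence': 0.74}
{'position': [281.1, 307.4], 'confidence': 0.57}
{'position': [375.3, 329.9], 'confidence': 0.55}
[603.93706029 169.14909612 189.90273417]
```

View pics/h.png

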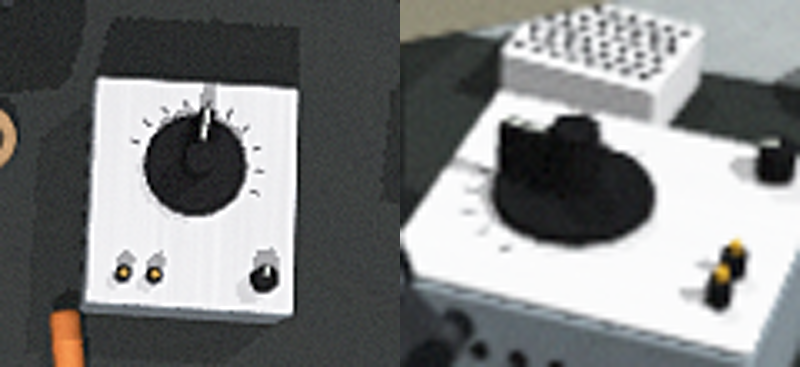

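The dial now shows four ticks to the left of the pointer and five to the right, so it rests in stop 4 as wanted; pointer line at crop px (204,137)-(208,112). Next I'm descending on the button.

>>> drive_tool:
  commands: "0 0 -0.2 0 0 0 0;0 0 -0.2 0 0 0 0;0 0 -0.2 0 0 0 0;0 0 -0.15 0 0 0 0;0 0 -0.1 0 0 0 0;0 0 -0.05 0 0 0 0;0 0 0 0 0 0 0"

```text
time_s: 8.97
eef_pos: [604.0, 168.7, 99.6]
ee_rot: [-0.0, 0.751, 0.661, -0.001]
force: [-0.5, 0.2, -0.4]
grip_width: 0.0
grip_force: 0.0
```

>>> drive_tool:
  commands: "0 0 -0.02 0 0 0 0;0 0 -0.02 0 0 0 0"

```text
time_s: 9.13
eef_pos: [604.7, 169.2, 97.3]
ee_rot: [0.001, 0.75, 0.661, 0.001]
force: [0.3, 0.3, -0.1]
grip_width: 0.0
grip_force: 0.0
```

>>> drive_tool:
  commands: "0 0 -0.02 0 0 0 0;0 0 -0.02 0 0 0 0"

```text
time_s: 9.3
eef_pos: [604.4, 169.3, 92.7]
ee_rot: [0.0, 0.75, 0.661, 0.0]
force: [0.2, 0.4, 2.2]
grip_width: -0.001
grip_force: 0.8
```

>>> drive_tool:
  commands: "0 0 -0.02 0 0 0 0;0 0 -0.02 0 0 0 0"

```text
time_s: 9.47
eef_pos: [604.4, 169.3, 88.7]
ee_rot: [0.0, 0.75, 0.661, 0.0]
force: [-0.3, -1.1, 3.1]
grip_width: -0.003
grip_force: 1.8
```

>>> drive_tool:
  commands: "0 0 -0.015 0 0 0 0;0 0 0 0 0 0 0"

```text
time_s: 9.63
eef_pos: [604.5, 169.3, 88.0]
ee_rot: [0.0, 0.75, 0.661, 0.0]
force: [-1.5, -1.0, 8.0]
grip_width: -0.001
grip_force: 4.4
```

>>> drive_tool:
  commands: "0 0 -0.01 0 0 0 0;0 0 0 0 0 0 0"

```text
time_s: 9.8
eef_pos: [604.5, 169.3, 87.8]
ee_rot: [0.001, 0.75, 0.661, 0.001]
force: [-4.3, -0.2, 15.5]
grip_width: 0.002
grip_force: 7.6
```

The button has bottomed out: force climbed to 15.5 N with no further travel. I'm releasing and rising.

>>> drive_tool:
  commands: "0 0 0 0 0 0 0;0 0 0.03 0 0 0 0;0 0 0.05 0 0 0 0;0 0 0.1 0 0 0 0;0 0 0.2 0 0 0 0;0 0 0.2 0 0 0 0;0 0 0.2 0 0 0 0;0 0 0.2 0 0 0 0;0 0 0 0 0 0 0;0 0 0 0 0 0 0"

```text
time_s: 10.63
eef_pos: [604.3, 169.3, 184.7]
ee_rot: [0.0, 0.75, 0.661, 0.001]
force: [0.6, -0.7, 0.5]
grip_width: -0.001
grip_force: 0.0
```

Run:
```python
from h import *
p=capture("top");s=capture("side")
cv2.imwrite("pics/i.png",np.hstack([cv2.resize(p["pixels"][185:295,330:450],(400,367),interpolation=2),cv2.resize(s["pixels"][230:360,200:340],(395,367),interpolation=2)]))
print(sense()["eef_pos"],sense()["force"])
```

```text
[603.58550944 169.24477284 182.71749518] [0.26812715 0.06302129 0.8415358 ]
```

View pics/i.png

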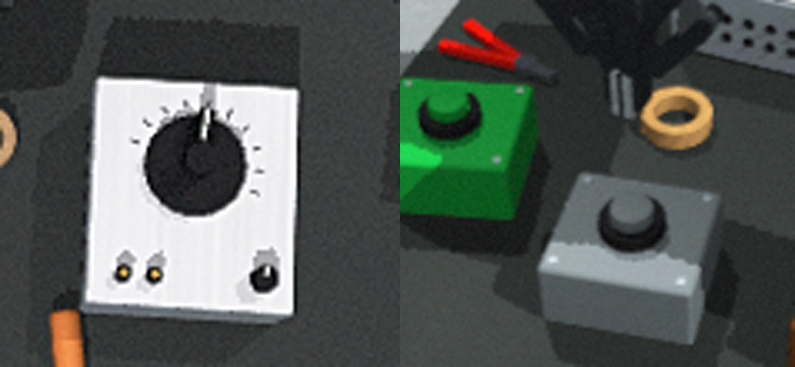

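The dial is still in stop 4 (crop px (206,124)), the grey button has come back up (crop px (632,212)), and the gripper is clear of everything.

```bash
python3 -c "
from rig import finish_job
print(finish_job())"
```

```text
the job is handed in; nothing more can be done
None
```

The dial was pushed four clicks clockwise and rests in that stop, then the grey output button was pressed fully down and came back up; the trim knob and loose things weren't touched, and the job is handed in.

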